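# Impact-test a spectacle lens in the spring tester

## Task

Impact-test the thick round lens: draw the tester's striker back by its black knob until the sear catches it, without hauling it hard against the rubber bumper, and let go; stand the lens in the cradle without ramming it; then press the trip pad so that the striker fires and its blow drives the drag pointer along. Never let the striker fly into the empty cradle, don't lean hard on the trip pad, and leave the other things where they are.

Things in the scene. Friction and masses are not known exactly. Their poses are not given: they have to be found in the camera images.
- tester: the spring lens-impact tester, fixed: an aluminium base plate 385 x 100 x 12 mm carrying in line a black knob, a steel spring canister, a steel hammer between grey carriage cheeks, a front bearing block, the lens cradle, the anvil and a white scale. Origin on the table; x is the striking direction (knob to lens), z up. The striker's axis runs along x at y = 0, 85 mm up.
- knob_center (a point): centre of the black cocking knob on the striker's rear end: a cylinder of 30 mm diameter, 26 mm long, along the tester's x, 85 mm above the table, moving with the striker; ahead of it a bare neck of 12 mm diameter, 32 mm long with the striker forward, then the canister (45 mm diameter). Free space behind, beside and below.
- striker (a joint): draw of the striker in m: 0 forward, growing as the knob is pulled to the tester's -x, against a spring (7 N at 0, plus 0.2 N per mm). The sear catches at a draw between 22 and 50 mm, as the carriage is clamped (not known beforehand); it drops about 2 mm past that point. Caught, the striker stays back when the knob is eased forward, and the pull vanishes. At rest on a struck lens: 6 to 12 mm.
- bumper: the rubber bumper ring, 32 mm diameter, 8 mm thick, around the shaft behind the hammer; origin at the centre of its rear face, x as the tester's. It meets the hammer 3 mm beyond the catch, yields 3 mm (5 N per mm) and is then solid; pushed with more than 12 N, on top of the spring's pull, it is overloaded.
- knob: the black knob itself; origin at the centre of its front face (13 mm ahead of knob_center), x as the tester's
- trip (a joint): angle in rad of the dark steel trip lever (the sear) above the hammer: about 0.21 while its tooth rides on the uncocked hammer, 0 when the tooth has dropped in front of the hammer (caught); grows as the pad is pressed, sprung towards 0, stopped at 0.45. Firing takes 8 to 13 N on the pad and about 6 mm of travel; more than 35 N is too much.
- pad_top (a point): centre of the top of the trip lever's round pad, 20 mm diameter, at the lever's front end, 121 mm above the table when the striker is caught (about 6 mm lower before). Pressed straight down. The bearing block below it is 101 mm high; the two grey carriage ears 26 mm behind it are 115 mm high.
- pad: the trip pad, a disc 20 mm in diameter and 4 mm thick; origin at the centre of its underside
- lens_center (a point): centre of the lens to be tested: the thick round brown lens blank, 70 mm diameter, 9 mm thick, about 42 g, standing on edge in one of the rack's two places. Its axis (through the flat faces) is the point's x. In the rack its centre is 47 mm and its top 82 mm above the table; the rack's walls beside the faces reach 34 mm, the end stops 40 mm.
- lens: the same lens; origin at the lowest point of its rim, 35 mm under its centre; x is its axis
- rack: the grey lens rack, fixed, 48 x 172 mm, with two places side by side; origin on the table under its middle. The places lie 43 mm either side of the middle along its y, and hold lenses with their axes along its x.
- edged_lens: the other lens in the rack, an edged spectacle lens 52 mm wide, 38 mm high and 7 mm thick (not round, half as tall); leave it in place. Origin at the middle of its lower edge.
- lens_seat (a point): where the lens's centre belongs, 85 mm up; its axis along the tester's x. Open above: a black V 13 mm wide carries the rim; ahead (-x) two fork posts 36 mm apart, up to 81 mm, flared lips to 92; behind (+x) two steel anvil cheeks 42 mm apart, up to 97 mm, lips to 106. Gap 13 mm for the 9 mm lens. Fingers on the flat faces at the middle of its top pass between them. Over 30 N rams it.
- pointer (a joint): travel of the drag pointer in m along the white scale behind the anvil: 0 at the start; the anvil's rod pushes it when the lens is struck and it stays where it was driven (4 mm or more after a proper blow)
- driver: a small black-handled screwdriver, 120 mm long; a bystander, origin at its underside
- sanitizer: a white pump bottle, 64 mm diameter, 175 mm tall; a bystander, origin at its underside
- tin: a round yellow tin, 104 mm diameter, 56 mm tall; a bystander, origin at its underside
- lens_clock: a round steel lens gauge with a white dial, 58 mm diameter, 16 mm thick; a bystander, origin at its underside
- occluder: a flat black eye-occluder paddle, 165 mm long, 5 mm thick; a bystander, origin at its underside
- pen_pot: a green pen pot, 72 mm diameter, 90 mm tall, pens to 150 mm; a bystander, origin at its underside
Things that resemble listed ones, but are neither listed nor needed, are in the scene too. Leave any yellow look-alike of the lens alone.

How it is judged:
By the outcome, as a careful person would: the job done as asked, in the order asked, and still so for the second after the job is handed in, with the robot touching nothing.
It also fails if it takes over 72 s, if anything falls off the work surface, if the arm or the gripper's body presses on something with over 40 N, if the wrist force passes 120 N, or if a joint passes its speed limit or range.

## Robot

A 6-joint arm with a two-finger parallel gripper is mounted at the origin on the work surface. World frame = base frame: x ahead of the robot, y to its left, z up, the work surface at z = 0. Lengths are in m, angles in rad, forces in N, time in s.
With the tool pointing down it reaches from about 0.3 to 0.875 m from the base axis. Payload 6.4 kg.
Tool frame: the origin (TCP) lies midway between the tips of the shut fingers; the grasp point (between the pads) lies ctrl.grip_depth behind it (ctrl.grip_depth is the distance from the TCP to the grasp point, in m); x points along the fingers, y is the direction in which the jaws open and shut, and the axes are right-handed (so a half turn about x gives the same grasp; the last joint's range is limited). The gripper opens to 85 mm and grips with 20 to 120 N. Pads are 22 mm wide; open, the fingers measure 114 mm over their backs; the gripper's body (76 mm by 85 mm) begins 54 mm behind the grasp point. The pads swing forward as they close: fully open they stand 13 mm farther back than shut.
Start: joints at [1.098, 0.181, 1.607, -0, 1.354, -0.206], TCP at [0.152, 0.555, 0.194] pointing down, gripper open.
Joint ranges: [-2.99, 2.99], [-0.89, 2.07], [0.3, 2.58], [-1.14, 4.28], [0, 2.63], [-3.12, 3.12]. Speed limits (rad/s): [2.57, 2.57, 3.01, 3.14, 3.14, 3.14].

## Interface

Orientations are given as a unit quaternion [w, x, y, z].
In Python, from bench import ctrl gives the robot as it stands.
- The arm moves only by the tool carry_out, never from a script. Its argument "motion" is one flat list of numbers, 7 for each row, row after row: the turn, a rotation vector about the tool's x, y, z in degrees, then the shift along the tool's x, y, z in m, then the gripper's target within -1 to 1 (shut at 1, half-way at 0, fully open at -1). A call has 1 to 10 rows; each row shifts and turns the pose as measured when the row begins, along the tool's axes as they then stand; what a row does not reach is not made up. A row lasts 1/10 s, in which the tool goes at most 50 mm and 8.59 degrees, less where a joint would pass 70% of its speed; a pose out of reach is approached as far as the arm can. A call with a gripper value outside its range is refused whole. The fingers move at their own pace and stop on an object; the grip force is fixed at half the most. Time passes only in rows, so rows that do not move let the fingers close. It gives the time, the measured TCP pose, the force and the opening at its end, in the units of the state.
- ctrl.get_obs(): the state, without advancing time (a new reading comes with each control period).
- ctrl.camera(name): name is "side" or "top" or "wrist"; returns the picture (400x640x3 uint8, blue, green, red); there is no depth.
- ctrl.camera_params(name): a dict with "mtx" (3x3 intrinsics, pixels), "pose" (4x4, takes a point from camera to world coordinates); the wrist camera has in their place "hand_eye" (4x4, takes a point from camera to tool coordinates, whose origin is the TCP and whose axes are the tool frame's). Camera axes: x right, y down, z forward; pixel columns grow to the right and rows downward; lengths in m; the calibration is good to about 2 mm. A picture is of the moment at which its call begins: read the wrist's pose just before it. camera_params takes no time and is no camera call.
- ctrl.hand_in(): hands the job in, once; it reports no verdict.
Trained networks look in the newest picture that a camera, given by its name, has taken for a name from the list of things; names that differ only in an ending like _2 or _b are one class to them, and where a whole thing is asked for, a point or a joint stands for the part that bears it (a point fixed in the world has none). Each returns a list of dicts, best first, with "conf" (0 to 1); they miss things now and then, are a little off and sometimes report something else, mostly with a low value. They report only what shows in the picture. A call takes as long as a camera call. They do not tell look-alikes from the thing itself.
- ctrl.boxes_of(camera, thing): "point" ([x, y, z] in m, in the coordinates of the camera as it stood for that picture, good to about 4 mm: the middle of the surface that is visible of it).
- ctrl.trace(camera, thing): "pixels" (400x640 bool, what is visible of it).
- ctrl.landmark_of(camera, thing): "point" ([x, y, z] in m, in the coordinates of the camera as it stood for that picture, good to about 4 mm: a listed point, or the origin of a listed thing).
The state is a dict: "time_s": time; "q": joint angles; "dq": joint speeds; "joint_efforts": joint torques, N m; "eef_pos": TCP position; "eef_rot": TCP orientation; "wrist_force": force on the tool from outside, world axes, zero at the start; "torque": the same for the moment, N m; "opening": opening from 0.0 (shut) to 1.0 (fully open).
Only numpy, scipy, OpenCV 4.12 (cv2) and the standard library are available. Lean on these libraries where they do the work, as an engineer would, in place of code of your own. Each camera call takes 0.05 s, during which the arm holds its last target. There are 200 camera calls.

## Working session

There is one attempt and no reset: what is moved stays moved. The work goes in short steps, Python scripts to look and compute and a tool call to move; the robot and the scene stay as the last step left them, time stands still between calls to the robot, and variables do not carry over. Pictures are saved under pics/ and viewed, about 8 in all and at most 12, crops included, and the job is handed in when it is done.

Besides the shell and the picture viewer there is one more tool, called after "Emit:" as name(argument=value, ...), one argument or row to a line, values as JSON. carry_out: Moves the arm, as the interface text tells. Its arguments: {"type":"object","properties":{"motion":{"type":"array"}},"required":["motion"]}

```bash
ls; mkdir -p pics; cat > h.py <<'E'
import numpy as np, cv2
from bench import ctrl
from scipy.spatial.transform import Rotation as R
def T():
    o=ctrl.get_obs(); M=np.eye(4); q=np.array(o['eef_rot']); M[:3,:3]=R.from_quat(q[[1,2,3,0]]).as_matrix(); M[:3,3]=o['eef_pos']; return M
def campose(n):
    p=ctrl.camera_params(n)
    return np.array(p['pose']) if 'pose' in p else T()@np.array(p['hand_eye'])
def w(P,p): return (P[:3,:3]@np.array(p)+P[:3,3])
def look(n,things,kind='landmark_of',P=None):
    for t in things:
        for d in getattr(ctrl,kind)(n,t)[:3]: print(n,kind,t,round(d['conf'],2),np.round(w(P,d['point']),4))
E
python3 - <<'E'
from h import *
o=ctrl.get_obs(); print(o, ctrl.grip_depth)
for n in ['top','side']:
    P=campose(n); im=ctrl.camera(n); cv2.imwrite(f'pics/{n}0.png',im)
    look(n,['tester','knob_center','pad_top','lens_center','lens','rack','edged_lens','lens_seat','pointer','bumper','sanitizer','pen_pot','tin'],P=P)
print(ctrl.get_obs()['time_s'])
E
```

```text
pics
{'time_s': 0.0, 'q': array([ 1.09769591e+00,  1.81544837e-01,  1.60805325e+00, -2.48392045e-05,
        1.35381378e+00, -2.06315383e-01]), 'dq': array([0.00063417, 0.00092688, 0.00034504, 0.00171733, 0.00083749,
       0.00096483]), 'joint_efforts': array([-2.42366550e-04, -4.44873154e+01, -3.51335585e+01, -2.25478857e-04,
        9.11687210e-03,  3.02909100e-06]), 'eef_pos': array([0.15128635, 0.55406849, 0.19276023]), 'eef_rot': array([ 0.70061886,  0.09343207,  0.70103133, -0.09465065]), 'wrist_force': array([-0.35704787,  0.47118349, -0.3872247 ]), 'torque': array([ 0.06071806, -0.03015759,  0.05034186]), 'opening': 1.000580973179447} 0.0187
top landmark_of tester 0.74 [0.5583 0.0088 0.0013]
top landmark_of knob_center 0.63 [ 0.6041 -0.1788  0.0887]
top landmark_of knob_center 0.6 [0.5535 0.3564 0.0148]
top landmark_of pad_top 0.55 [0.5423 0.0688 0.1167]
top landmark_of lens_center 0.68 [0.4672 0.3466 0.0435]
top landmark_of lens_center 0.52 [0.4289 0.4611 0.0401]
top landmark_of lens_center 0.49 [0.5553 0.3543 0.0164]
top landmark_of lens 0.66 [0.469  0.3441 0.0124]
top landmark_of lens 0.56 [ 0.4353  0.4612 -0.0044]
top landmark_of rack 0.79 [ 0.5133  0.3495 -0.0008]
top landmark_of rack 0.38 [0.5423 0.0648 0.1106]
top landmark_of rack 0.33 [ 0.5712 -0.0465  0.0871]
top landmark_of edged_lens 0.67 [ 0.7412 -0.1632  0.    ]
top landmark_of edged_lens 0.52 [0.5583 0.3561 0.0174]
top landmark_of lens_seat 0.62 [0.5211 0.1458 0.0784]Traceback (most recent call last):
  File "<stdin>", line 5, in <module>
  File "h.py", line 12, in look
    for d in getattr(ctrl,kind)(n,t)[:3]: print(n,kind,t,round(d['conf'],2),np.round(w(P,d['point']),4))
             ~~~~~~~~~~~~~~~~~~^^^^^
ValueError: it knows: bumper, driver, edged_lens, knob, knob_center, lens, lens_center, lens_clock, lens_seat, occluder, pad, pad_top, pen_pot, rack, sanitizer, tester, tin
```

```bash
python3 - <<'E'
from h import *
P=campose('side'); im=ctrl.camera('side'); cv2.imwrite('pics/side0.png',im)
look('side',['tester','knob_center','pad_top','lens_center','lens','rack','edged_lens','lens_seat','sanitizer','pen_pot','tin','lens_clock','driver','occluder'],P=P)
P=campose('top'); look('top',['sanitizer','pen_pot','tin','lens_clock','driver','occluder'],P=P)
print(P[:3,3],campose('side')[:3,3],ctrl.get_obs()['time_s'])
E
```

```text
side landmark_of tester 0.8 [0.5596 0.0062 0.0016]
side landmark_of knob_center 0.67 [ 0.6115 -0.1782  0.0875]
side landmark_of pad_top 0.39 [0.5445 0.0704 0.1163]
side landmark_of lens_center 0.76 [0.4746 0.3454 0.0443]
side landmark_of lens_center 0.55 [0.429  0.4616 0.0414]
side landmark_of lens_center 0.29 [0.5574 0.3544 0.0137]
side landmark_of lens 0.84 [4.304e-01 4.605e-01 3.000e-04]
side landmark_of lens 0.65 [0.4749 0.345  0.0176]
side landmark_of lens 0.34 [ 0.4086 -0.4083  0.0009]
side landmark_of rack 0.66 [ 8.144e-01 -1.040e-02 -7.000e-04]
side landmark_of rack 0.51 [ 0.6045 -0.1631  0.0848]
side landmark_of edged_lens 0.61 [ 7.493e-01  1.632e-01 -5.000e-04]
side landmark_of edged_lens 0.42 [0.5576 0.3571 0.0129]
side landmark_of edged_lens 0.32 [ 0.6025 -0.4389 -0.0013]
side landmark_of lens_seat 0.63 [0.5253 0.1446 0.0879]
side landmark_of lens_seat 0.33 [0.5179 0.347  0.0057]
side landmark_of sanitizer 0.65 [ 0.5996 -0.4392 -0.0017]
side landmark_of pen_pot 0.67 [ 0.8117 -0.0067 -0.0014]
side landmark_of tin 0.94 [ 0.4091 -0.4092  0.0026]
side landmark_of tin 0.52 [ 6.92e-01 -2.39e-02  1.00e-04]
side landmark_of tin 0.47 [0.4738 0.3444 0.0199]
side landmark_of lens_clock 0.74 [ 7.480e-01  1.625e-01 -3.000e-04]
side landmark_of lens_clock 0.19 [ 6.938e-01 -2.520e-02  2.000e-04]
side landmark_of driver 0.6 [ 0.6946 -0.0251 -0.    ]
side landmark_of occluder 0.62 [ 0.7387 -0.1678  0.0041]
top landmark_of pen_pot 0.63 [ 8.123e-01 -6.300e-03 -1.000e-04]
top landmark_of tin 0.8 [ 0.4032 -0.4136  0.    ]
top landmark_of tin 0.19 [0.5426 0.0673 0.1109]
top landmark_of lens_clock 0.49 [7.451e-01 1.608e-01 4.000e-04]
top landmark_of driver 0.6 [ 0.6855 -0.0214  0.0012]
[ 0.53610801 -0.00751465  1.30159347] [-0.13914269 -0.73103614  0.73208207] 1.5
```

View pics/top0.png

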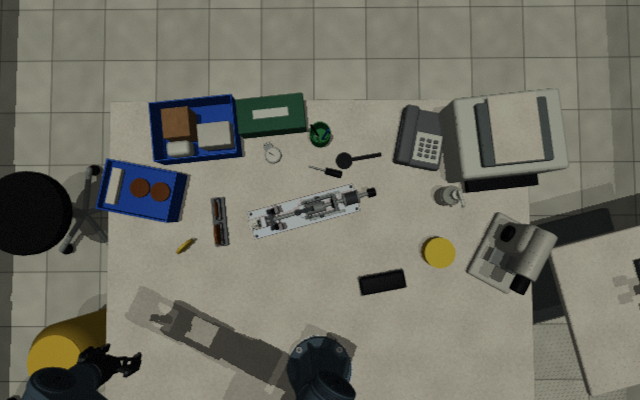

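```bash
sleep 1
```

```text
(no output)
```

View pics/side0.png

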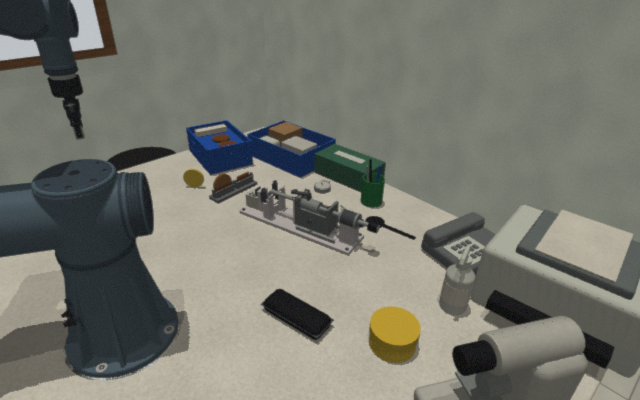

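Both views agree: the tester runs from the knob at top pixel (371,191) to the scale at (252,225), with its x axis at about 105°. The rack is at (220,222), with the brown lens on its near end and the yellow look-alike at (186,244).

```bash
cat >> h.py <<'E'
def plan(pos,yaw,n=None,show=True):
    """tool down, tool y at world angle yaw (deg, mod 180); print rows to get there"""
    M=T(); best=None
    for s in (0,180):
        a=np.radians(yaw+s); y=np.array([np.cos(a),np.sin(a),0]); x=np.array([0,0,-1.]); D=np.c_[x,y,np.cross(x,y)]
        rv=R.from_matrix(M[:3,:3].T@D).as_rotvec(degrees=True)
        if best is None or np.linalg.norm(rv)<np.linalg.norm(best[0]): best=(rv,D)
    rv,D=best; d=np.array(pos)-M[:3,3]
    k=n or int(np.ceil(max(np.linalg.norm(d)/.045,np.linalg.norm(rv)/8,1)))
    print('pos',np.round(M[:3,3],4),'d',np.round(d,4),'rv',np.round(rv,2),'rows',k)
    A=M[:3,:3].copy()
    for i in range(k):
        s=A.T@d/k; print([*np.round(rv/k,2).tolist(),*np.round(s,4).tolist()])
        A=A@R.from_rotvec(rv/k,degrees=True).as_matrix()
E
python3 - <<'E'
from h import *
print(np.round(T(),3)); plan([.58,-.10,.30],14.7)
print(np.round(ctrl.camera_params('wrist')['hand_eye'],3),ctrl.camera_params('wrist')['mtx'][0])
E
```

```text
[[ 0.     0.264  0.965  0.152]
 [-0.     0.965 -0.264  0.555]
 [-1.    -0.     0.     0.194]
 [ 0.     0.     0.     1.   ]]
pos [0.1516 0.5547 0.1937] d [ 0.4284 -0.6547  0.1063] rv [60.01  0.   -0.  ] rows 18
[3.33, 0.0, -0.0, -0.0059, -0.0288, 0.0325]
[3.33, 0.0, -0.0, -0.0059, -0.0269, 0.0342]
[3.33, 0.0, -0.0, -0.0059, -0.0248, 0.0357]
[3.33, 0.0, -0.0, -0.0059, -0.0227, 0.0371]
[3.33, 0.0, -0.0, -0.0059, -0.0205, 0.0383]
[3.33, 0.0, -0.0, -0.0059, -0.0183, 0.0394]
[3.33, 0.0, -0.0, -0.0059, -0.0159, 0.0404]
[3.33, 0.0, -0.0, -0.0059, -0.0136, 0.0413]
[3.33, 0.0, -0.0, -0.0059, -0.0111, 0.042]
[3.33, 0.0, -0.0, -0.0059, -0.0087, 0.0426]
[3.33, 0.0, -0.0, -0.0059, -0.0062, 0.043]
[3.33, 0.0, -0.0, -0.0059, -0.0037, 0.0433]
[3.33, 0.0, -0.0, -0.0059, -0.0011, 0.0435]
[3.33, 0.0, -0.0, -0.0059, 0.0014, 0.0434]
[3.33, 0.0, -0.0, -0.0059, 0.0039, 0.0433]
[3.33, 0.0, -0.0, -0.0059, 0.0064, 0.043]
[3.33, 0.0, -0.0, -0.0059, 0.0089, 0.0425]
[3.33, 0.0, -0.0, -0.0059, 0.0114, 0.042]
[[-0.    -0.29   0.957 -0.18 ]
 [ 1.     0.     0.    -0.001]
 [-0.     0.957  0.29  -0.074]
 [ 0.     0.     0.     1.   ]] [278.46592755   0.         316.33344978]
```

Emit:
carry_out(
  motion=[3.33,0,0,-0.012,-0.028,0.033,-1,3.33,0,0,-0.012,-0.026,0.035,-1,3.33,0,0,-0.012,-0.024,0.036,-1,3.33,0,0,-0.012,-0.022,0.038,-1,3.33,0,0,-0.012,-0.02,0.039,-1,3.33,0,0,-0.012,-0.017,0.04,-1,3.33,0,0,-0.012,-0.015,0.041,-1,3.33,0,0,-0.012,-0.012,0.042,-1,3.33,0,0,-0.012,-0.01,0.042,-1,3.33,0,0,0,-0.008,0.043,-1],
)

```text
time_s: 2.5
eef_pos: [0.402, 0.1848, 0.3062]
eef_rot: [0.644, 0.295, 0.641, -0.294]
wrist_force: [0.1, 0.0, -0.6]
opening: 1.002
```

Emit:
carry_out(
  motion=[3.33,0,0,0,-0.006,0.043,-1,3.33,0,0,0,-0.004,0.043,-1,3.33,0,0,0,-0.001,0.043,-1,3.33,0,0,0,0.002,0.043,-1,3.33,0,0,0,0.004,0.043,-1,3.33,0,0,0,0.007,0.043,-1,3.33,0,0,0,0.009,0.042,-1,3.33,0,0,0,0.011,0.042,-1,0,0,0,0,0,0,-1],
)

```text
time_s: 3.4
eef_pos: [0.594, -0.1269, 0.309]
eef_rot: [0.555, 0.445, 0.548, -0.441]
wrist_force: [-1.0, 0.1, -1.5]
opening: 1.0
```

```bash
python3 - <<'E'
from h import *
P=campose('wrist'); im=ctrl.camera('wrist'); cv2.imwrite('pics/w1.png',im)
look('wrist',['knob_center','knob','pad_top','pad','lens_seat','tester','lens_center'],P=P)
print(ctrl.get_obs()['time_s']);plan([.58,-.10,.30],14.7,1)
E
```

```text
wrist landmark_of knob_center 0.7 [ 0.6073 -0.1785  0.084 ]
wrist landmark_of knob 0.81 [ 0.6062 -0.1635  0.0856]
wrist landmark_of knob 0.75 [ 0.8095 -0.0109 -0.0032]
wrist landmark_of pad_top 0.2 [ 7.385e-01 -1.625e-01  7.000e-04]
wrist landmark_of lens_seat 0.61 [ 0.6886 -0.024   0.0017]
wrist landmark_of tester 0.61 [0.5616 0.004  0.0029]
3.8
pos [ 0.5926 -0.1208  0.3112] d [-0.0126  0.0208 -0.0112] rv [-1.76  0.19 -0.71] rows 1
[-1.76, 0.19, -0.71, 0.011, -0.0077, -0.0232]
```

View pics/w1.png

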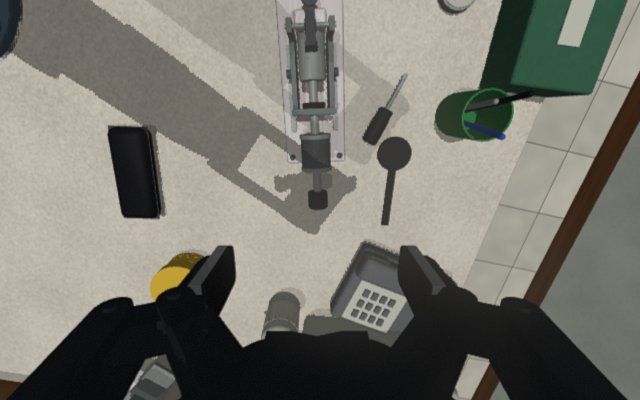

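Wrist view: the knob is at pixel (318,200) and the axis leans 1.7° left going up the image, which confirms the yaw of 14.7°. Descending onto the knob.

```bash
python3 - <<'E'
from h import *
plan([.6075,-.178,.17],14.7)
E
```

```text
pos [ 0.5926 -0.1208  0.3112] d [ 0.0149 -0.0572 -0.1412] rv [-1.76  0.19 -0.71] rows 4
[-0.44, 0.05, -0.18, 0.0354, -0.0, 0.0146]
[-0.44, 0.05, -0.18, 0.0353, -0.0, 0.0147]
[-0.44, 0.05, -0.18, 0.0353, -0.0, 0.0147]
[-0.44, 0.05, -0.18, 0.0353, -0.0, 0.0147]
```

Emit:
carry_out(
  motion=[-0.44,0.05,-0.18,0.035,0,0.0147,-1,-0.44,0.05,-0.18,0.035,0,0.0147,-1,-0.44,0.05,-0.18,0.035,0,0.0147,-1,-0.44,0.05,-0.18,0.035,0,0.0147,-1,0,0,0,0,0,0,-1],
)

```text
time_s: 4.3
eef_pos: [0.6105, -0.1753, 0.173]
eef_rot: [0.565, 0.43, 0.559, -0.428]
wrist_force: [0.3, 1.4, -1.4]
opening: 1.001
```

```bash
python3 - <<'E'
from h import *
P=campose('wrist'); im=ctrl.camera('wrist')
look('wrist',['knob_center','knob'],P=P)
plan([.6075,-.178,.067],14.7,3)
E
```

```text
wrist landmark_of knob_center 0.61 [ 0.6088 -0.1757  0.0853]
wrist landmark_of knob_center 0.49 [ 0.5781 -0.0489  0.0892]
wrist landmark_of knob 0.69 [ 0.6041 -0.1636  0.0855]
wrist landmark_of knob 0.66 [ 0.5741 -0.05    0.088 ]
pos [ 0.6143 -0.1755  0.1806] d [-0.0068 -0.0025 -0.1136] rv [ 0.6   0.73 -0.95] rows 3
[0.2, 0.24, -0.32, 0.0378, -0.003, -0.0003]
[0.2, 0.24, -0.32, 0.0378, -0.0028, -0.0001]
[0.2, 0.24, -0.32, 0.0378, -0.0026, 0.0001]
```

Emit:
carry_out(
  motion=[0,0,0,0,0,0,-1,0,0,0,0,0,0,-1],
)

```text
time_s: 4.65
eef_pos: [0.6165, -0.1749, 0.1858]
eef_rot: [0.572, 0.431, 0.553, -0.426]
wrist_force: [-0.3, -0.3, -0.1]
opening: 0.999
```

```bash
python3 - <<'E'
from h import *
for i in range(3): ctrl.camera('wrist'); print(ctrl.get_obs()['eef_pos'])
P=campose('wrist')
look('wrist',['knob_center','knob'],P=P)
plan([.6075,-.178,.067],14.7,5)
E
```

```text
[ 0.61674723 -0.17500261  0.18610564]
[ 0.61649293 -0.1750364   0.18554769]
[ 0.61614085 -0.17508967  0.18490154]
wrist landmark_of knob_center 0.61 [ 0.6049 -0.1773  0.0821]
wrist landmark_of knob 0.73 [ 0.6054 -0.1624  0.0841]
wrist landmark_of knob 0.29 [0.558  0.0057 0.0037]
pos [ 0.6156 -0.1751  0.1839] d [-0.0081 -0.0029 -0.1169] rv [ 0.65  0.89 -1.15] rows 5
[0.13, 0.18, -0.23, 0.0233, -0.0022, -0.0002]
[0.13, 0.18, -0.23, 0.0233, -0.0021, -0.0002]
[0.13, 0.18, -0.23, 0.0234, -0.002, -0.0001]
[0.13, 0.18, -0.23, 0.0234, -0.0019, -0.0]
[0.13, 0.18, -0.23, 0.0234, -0.0018, 0.0001]
```

Emit:
carry_out(
  motion=[0.13,0.18,-0.23,0.025,-0.0022,0,-1,0.13,0.18,-0.23,0.025,-0.002,0,-1,0.13,0.18,-0.23,0.025,-0.002,0,-1,0.13,0.18,-0.23,0.02,-0.002,0,-1,0.13,0.18,-0.23,0.01,-0.002,0,-1,0,0,0,0.006,0,0,-1,0,0,0,0.003,0,0,-1,0,0,0,0,0,0,-1,0,0,0,0,0,0,-1],
)

```text
time_s: 5.8
eef_pos: [0.6097, -0.1798, 0.0697]
eef_rot: [0.562, 0.433, 0.558, -0.432]
wrist_force: [-0.0, -0.4, -0.0]
opening: 1.002
```

```bash
python3 - <<'E'
from h import *
cv2.imwrite('pics/w2.png',ctrl.camera('wrist'))
P=campose('wrist')
look('wrist',['knob_center','knob'],P=P)
plan([.6065,-.1775,.067],14.7,1)
E
```

```text
wrist landmark_of knob_center 0.65 [ 0.6067 -0.176   0.0842]
wrist landmark_of knob 0.76 [ 0.605  -0.1632  0.0857]
pos [ 0.6097 -0.1798  0.0697] d [-0.0032  0.0023 -0.0027] rv [-0.03  0.2  -0.25] rows 1
[-0.03, 0.2, -0.25, 0.0027, -0.0026, -0.003]
```

View pics/w2.png

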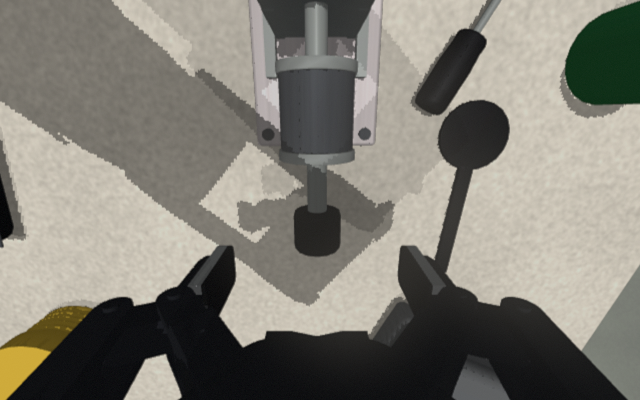

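The knob is centred between the fingers at pixel (318,230). Small correction, then close.

Emit:
carry_out(
  motion=[0,0.2,-0.25,0.003,-0.0012,-0.0025,-1,0,0,0,0,0,0,0,0,0,0,0,0,0,1,0,0,0,0,0,0,1,0,0,0,0,0,0,1,0,0,0,0,0,0,1,0,0,0,0,0,0,1,0,0,0,0,0,0,1],
)

```text
time_s: 6.75
eef_pos: [0.6085, -0.1777, 0.0677]
eef_rot: [0.56, 0.432, 0.559, -0.432]
wrist_force: [0.1, 1.5, 0.2]
opening: 0.002
```

```bash
python3 - <<'E'
from h import *
P=campose('wrist'); cv2.imwrite('pics/w3.png',ctrl.camera('wrist'))
o=ctrl.get_obs();print(o['eef_pos'],o['wrist_force'],o['opening'],T()[:3,:3].T@o['wrist_force'])
E
```

```text
[ 0.60849946 -0.17766933  0.0676948 ] [0.08273305 0.83991976 0.4315553 ] 0.005172972957058837 [-0.43211904  0.29347032 -0.79101089]
```

View pics/w3.png

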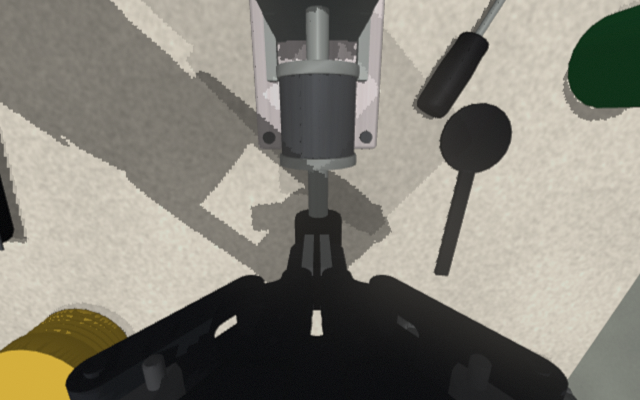

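```bash
python3 - <<'E'
from h import *
a=[cv2.imread(f'pics/{n}.png')[190:290,260:380] for n in('w2','w3')]
im=np.hstack([cv2.resize(x,(400,333),interpolation=2) for x in a]); im=np.clip(255*(im/255.)**.5,0,255).astype(np.uint8)
cv2.imwrite('pics/c1.png',im); print(ctrl.camera_params('wrist')['mtx'])
E
```

```text
[[278.46592755   0.         316.33344978]
 [  0.         278.46592755 197.110364  ]
 [  0.           0.           1.        ]]
```

View pics/c1.png

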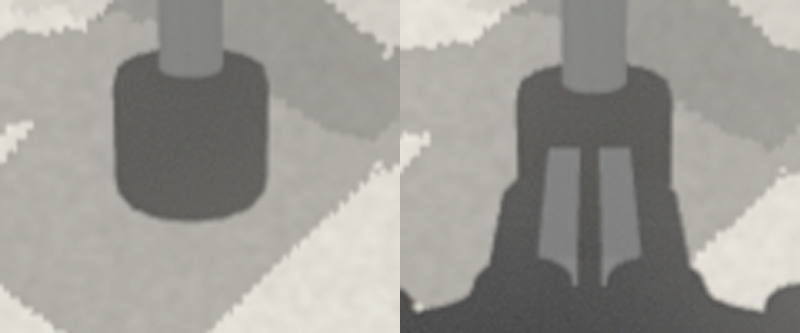

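```bash
python3 - <<'E'
from h import *
im=ctrl.camera('side'); P=np.linalg.inv(campose('side')); K=np.array(ctrl.camera_params('side')['mtx']); M=T()
def px(p): c=K@(P[:3,:3]@p+P[:3,3]); return c[:2]/c[2]
S=6
pts=[px(w(M,[-d,0,0])) for d in (0,.0187,.04,.08)]+[px(np.array([.6065,-.1765,.085]))]
u,v=np.round(pts[0]).astype(int)-[66,60]
c=cv2.resize(im[v:v+90,u:u+130],None,fx=S,fy=S,interpolation=2); c=np.clip(255*(c/255.)**.6,0,255).astype(np.uint8)
for i,p in enumerate(pts): cv2.circle(c,tuple(int(x) for x in (p-[u,v]+.5)*S),3,[(0,0,255),(0,255,0),(255,0,0),(255,255,0),(0,255,255)][i],-1)
cv2.imwrite('pics/s3.png',c); print(ctrl.get_obs()['time_s'])
E
```

```text
6.85
```

View pics/s3.png

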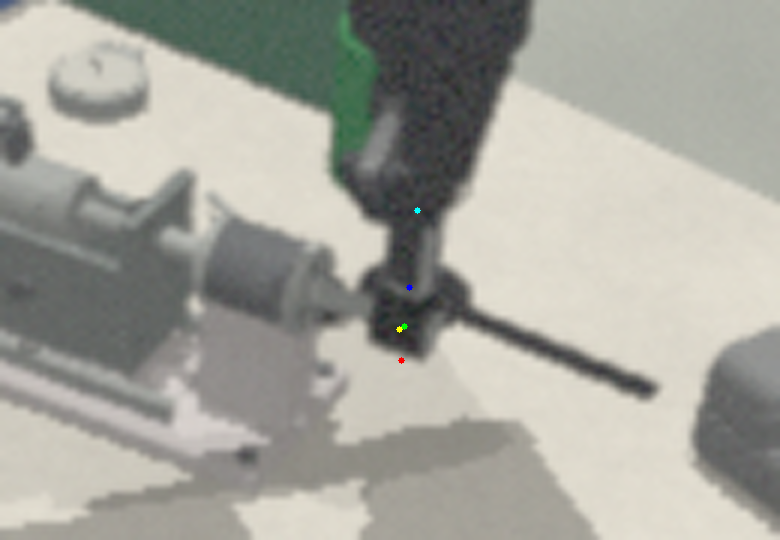

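The side crop settles it. The projected TCP (red) lies under the knob, but the real fingertips end about 40 mm behind it (blue, just above the knob). So the shut fingers are above the knob, and I need to go about 40 mm lower than the reported TCP suggests.

Emit:
carry_out(
  motion=[0,0,0,0,0,0,-1,0,0,0,0,0,0,-1,0,0,0,0,0,0,-1,0,0,0,0,0,0,-1,0,0,0,0,0,0,-1,0,0,0,0,0,0,-1],
)

```text
time_s: 7.45
eef_pos: [0.6085, -0.1777, 0.0677]
eef_rot: [0.56, 0.432, 0.559, -0.432]
wrist_force: [0.3, 0.3, -0.0]
opening: 0.988
```

Emit:
carry_out(
  motion=[0,0,0,0.01,-0.0003,0,-1,0,0,0,0.01,-0.0003,0,-1,0,0,0,0.01,0,0,-1,0,0,0,0.006,0,0,-1,0,0,0,0.003,0,0,-1,0,0,0,0,0,0,-1,0,0,0,0,0,0,-1],
)

```text
time_s: 8.15
eef_pos: [0.6067, -0.1773, 0.0234]
eef_rot: [0.559, 0.432, 0.56, -0.432]
wrist_force: [-0.3, 0.8, 1.0]
opening: 0.999
```

```bash
python3 - <<'E'
from h import *
P=campose('wrist'); ctrl.camera('wrist')
look('wrist',['knob_center','knob'],P=P)
plan([.6065,-.1765,.027],14.7,1); print(ctrl.get_obs()['wrist_force'])
E
```

```text
wrist landmark_of knob_center 0.96 [ 0.6085 -0.1779  0.084 ]
wrist landmark_of knob 0.7 [ 0.6051 -0.1597  0.0861]
pos [ 0.607  -0.1775  0.0239] d [-0.0005  0.001   0.0031] rv [-0.02 -0.02  0.03] rows 1
[-0.02, -0.02, 0.03, -0.0031, -0.0003, -0.0011]
[-0.39215821  0.89591384 -0.54708166]
```

Well aligned. Closing.

Emit:
carry_out(
  motion=[0,0,0,-0.001,0,-0.0005,0,0,0,0,0,0,0,1,0,0,0,0,0,0,1,0,0,0,0,0,0,1,0,0,0,0,0,0,1,0,0,0,0,0,0,1,0,0,0,0,0,0,1],
)

```text
time_s: 9.0
eef_pos: [0.6095, -0.177, 0.0269]
eef_rot: [0.562, 0.433, 0.558, -0.431]
wrist_force: [1.0, 0.0, -0.5]
opening: 0.331
```

```bash
cat >> h.py <<'E'
def st():
    o=ctrl.get_obs(); M=T(); print('t',round(o['time_s'],2),'pos',np.round(o['eef_pos'],4),'Ftool',np.round(M[:3,:3].T@o['wrist_force'],2),'open',round(o['opening'],3)); return o
E
python3 - <<'E'
from h import *
st(); cv2.imwrite('pics/w4.png',ctrl.camera('wrist')); st()
E
```

```text
t 9.0 pos [ 0.6095 -0.177   0.0269] Ftool [0.48 0.98 0.23] open 0.331
t 9.05 pos [ 0.6095 -0.177   0.0269] Ftool [ 1.22  1.34 -0.63] open 0.331
```

Gripped at 0.331, i.e. 28 mm. Now pull.

Emit:
carry_out(
  motion=[0,0,0,0,0,0.004,1,0,0,0,0,0,0.004,1,0,0,0,0,0,0.004,1,0,0,0,0,0,0.004,1,0,0,0,0,0,0.002,1,0,0,0,0,0,0,1],
)

```text
time_s: 9.65
eef_pos: [0.6105, -0.1814, 0.0268]
eef_rot: [0.555, 0.436, 0.566, -0.427]
wrist_force: [-1.1, 4.9, 3.0]
opening: 0.33
```

```bash
cat >> h.py <<'E'
P0=np.array([.6095,-.177,.0269]); AX=np.array([.254,-.967,0])
def dr(): o=st(); print('draw mm',np.round(1e3*(o['eef_pos']-P0)@AX,2), 'lat',np.round(1e3*(o['eef_pos']-P0)@[.967,.254,0],2))
E
python3 -c "
from h import *
dr()"
```

```text
t 9.65 pos [ 0.6105 -0.1814  0.0268] Ftool [-2.91  0.2  -5.12] open 0.33
draw mm 4.54 lat -0.21
```

Emit:
carry_out(
  motion=[0,0,0,0,0,0.006,1,0,0,0,0,0,0.006,1,0,0,0,0,0,0.006,1,0,0,0,0,0,0.006,1],
)

```text
time_s: 10.05
eef_pos: [0.6133, -0.1929, 0.0267]
eef_rot: [0.548, 0.438, 0.573, -0.423]
wrist_force: [-4.5, 12.2, 7.7]
opening: 0.334
```

```bash
python3 -c "
from h import *
dr();plan([.6,0,0],14.7,1)"
```

```text
t 10.05 pos [ 0.6133 -0.1929  0.0267] Ftool [ -7.2   -1.22 -13.23] open 0.334
draw mm 16.39 lat -0.34
pos [ 0.6133 -0.1929  0.0267] d [-0.0133  0.1929 -0.0267] rv [ 0.27 -2.32  0.27] rows 1
[0.27, -2.32, 0.27, 0.0342, 0.0371, -0.1886]
```

```bash
cat >> h.py <<'E'
def dr():
    o=st(); M=T(); g=M[:3,3]-.059*M[:3,0]; d=g-(P0+[0,0,.059]); F=np.array(o['wrist_force'])
    print('draw',np.round(1e3*d@AX,2),'lat',np.round(1e3*d@[.967,.254,0],2),'dz',np.round(1e3*d[2],2),'pull',np.round(-F@AX,2),'Fz',round(F[2],2))
    a=np.radians(14.7); y=np.array([np.cos(a),np.sin(a),0]); x=np.array([0,0,-1.]); D=np.c_[x,y,np.cross(x,y)]
    print('rv',np.round(R.from_matrix(M[:3,:3].T@D).as_rotvec(degrees=True),2))
E
python3 -c "
from h import *
dr()"
```

```text
t 10.05 pos [ 0.6133 -0.1929  0.0267] Ftool [ -7.2   -1.22 -13.23] open 0.334
draw 18.77 lat -0.06 dz -0.26 pull 12.92 Fz 7.73
rv [ 0.27 -2.32  0.27]
```

Emit:
carry_out(
  motion=[0,-1,0,0,0,0.004,1,0,-1,0,0,0,0.004,1],
)

```text
time_s: 10.25
eef_pos: [0.614, -0.1961, 0.0267]
eef_rot: [0.555, 0.432, 0.566, -0.429]
wrist_force: [-4.3, 11.9, 7.0]
opening: 0.334
```

```bash
python3 -c "
from h import *
dr()"
```

```text
t 10.25 pos [ 0.614  -0.1961  0.0267] Ftool [ -6.82  -1.17 -12.71] open 0.334
draw 20.43 lat -0.08 dz -0.22 pull 12.61 Fz 7.01
rv [ 0.24 -0.8   0.36]
```

Emit:
carry_out(
  motion=[0,-0.6,0,-0.0005,0,0.003,1,0,-0.6,0,-0.0005,0,0.003,1],
)

```text
time_s: 10.45
eef_pos: [0.614, -0.1964, 0.0268]
eef_rot: [0.559, 0.429, 0.563, -0.433]
wrist_force: [-1.5, 9.0, 1.1]
opening: 0.332
```

```bash
python3 -c "
from h import *
dr()"
```

```text
t 10.45 pos [ 0.614  -0.1964  0.0268] Ftool [-1.05  0.89 -9.1 ] open 0.332
draw 19.98 lat -0.11 dz -0.13 pull 9.1 Fz 1.06
rv [ 0.25 -0.09  0.45]
```

Emit:
carry_out(
  motion=[0,-0.4,0,-0.0003,0,0.005,1,0,-0.4,0,-0.0003,0,0.005,1],
)

```text
time_s: 10.65
eef_pos: [0.6145, -0.1987, 0.0267]
eef_rot: [0.559, 0.428, 0.563, -0.434]
wrist_force: [-4.2, 11.9, 6.6]
opening: 0.331
```

```bash
python3 -c "
from h import *
dr()"
```

```text
t 10.65 pos [ 0.6145 -0.1987  0.0267] Ftool [ -6.55  -1.03 -12.57] open 0.331
draw 22.27 lat -0.06 dz -0.21 pull 12.56 Fz 6.56
rv [0.27 0.02 0.58]
```

Emit:
carry_out(
  motion=[0,-0.3,0,-0.0003,0,0.005,1,0,-0.3,0,-0.0003,0,0.004,1],
)

```text
time_s: 10.85
eef_pos: [0.6147, -0.2001, 0.0267]
eef_rot: [0.558, 0.427, 0.564, -0.434]
wrist_force: [-4.3, 12.0, 5.3]
opening: 0.331
```

```bash
python3 -c "
from h import *
dr()"
```

```text
t 10.85 pos [ 0.6147 -0.2001  0.0267] Ftool [ -5.27  -1.14 -12.73] open 0.331
draw 23.73 lat -0.05 dz -0.2 pull 12.71 Fz 5.31
rv [ 0.27 -0.1   0.71]
```

Emit:
carry_out(
  motion=[0,-0.3,0.1,-0.0003,0,0.005,1,0,-0.3,0.1,-0.0003,0,0.005,1],
)

```text
time_s: 11.05
eef_pos: [0.6153, -0.202, 0.0267]
eef_rot: [0.557, 0.428, 0.565, -0.433]
wrist_force: [-4.1, 12.5, 6.2]
opening: 0.335
```

```bash
python3 -c "
from h import *
dr()"
```

```text
t 11.05 pos [ 0.6153 -0.202   0.0267] Ftool [ -6.1   -0.83 -13.13] open 0.335
draw 25.88 lat -0.06 dz -0.2 pull 13.1 Fz 6.17
rv [ 0.29 -0.24  0.64]
```

Emit:
carry_out(
  motion=[0,-0.3,0.1,-0.0003,0,0.005,1,0,-0.3,0.1,-0.0003,0,0.005,1],
)

```text
time_s: 11.25
eef_pos: [0.6159, -0.2039, 0.0267]
eef_rot: [0.557, 0.429, 0.565, -0.432]
wrist_force: [-4.3, 14.2, 5.9]
opening: 0.338
```

```bash
python3 -c "
from h import *
dr()"
```

```text
t 11.25 pos [ 0.6159 -0.2039  0.0267] Ftool [ -5.83  -0.54 -14.92] open 0.338
draw 28.09 lat -0.05 dz -0.23 pull 14.87 Fz 5.93
rv [ 0.31 -0.39  0.55]
```

Emit:
carry_out(
  motion=[0,-0.4,0.1,-0.0003,0,0.005,1],
)

```text
time_s: 11.35
eef_pos: [0.616, -0.2042, 0.0266]
eef_rot: [0.557, 0.429, 0.565, -0.431]
wrist_force: [-4.3, 16.2, 9.2]
opening: 0.335
```

```bash
python3 -c "
from h import *
dr()"
```

```text
t 11.35 pos [ 0.616  -0.2042  0.0266] Ftool [ -9.06  -0.08 -16.83] open 0.335
draw 28.46 lat -0.07 dz -0.27 pull 16.76 Fz 9.19
rv [ 0.31 -0.44  0.53]
```

Emit:
carry_out(
  motion=[0,-0.4,0.1,-0.0003,0,0.005,1],
)

```text
time_s: 11.45
eef_pos: [0.6161, -0.2042, 0.0267]
eef_rot: [0.557, 0.43, 0.565, -0.431]
wrist_force: [-4.9, 16.1, 8.8]
opening: 0.329
```

```bash
python3 -c "
from h import *
dr()"
```

```text
t 11.45 pos [ 0.6161 -0.2042  0.0267] Ftool [ -8.65  -0.66 -16.93] open 0.329
draw 28.51 lat -0.04 dz -0.22 pull 16.85 Fz 8.81
rv [ 0.32 -0.51  0.51]
```

The pull has risen to 4 N above the spring and progress has stalled, so the hammer is on the bumper. Ease forward.

Emit:
carry_out(
  motion=[0,0,0,-0.0005,0,0,1,0,0,0,-0.0005,0,-0.002,1,0,0,0,0,0,-0.003,1],
)

```text
time_s: 11.75
eef_pos: [0.615, -0.2, 0.0269]
eef_rot: [0.557, 0.43, 0.565, -0.431]
wrist_force: [4.7, -14.0, -9.1]
opening: 0.33
```

```bash
python3 -c "
from h import *
dr()"
```

```text
t 11.75 pos [ 0.615  -0.2     0.0269] Ftool [ 9.03  0.96 14.81] open 0.33
draw 24.03 lat -0.05 dz 0.04 pull -14.75 Fz -9.13
rv [ 0.3  -0.38  0.47]
```

Emit:
carry_out(
  motion=[0,0,0,0,0,-0.003,1,0,0,0,0,0,-0.003,1],
)

```text
time_s: 11.95
eef_pos: [0.6153, -0.2006, 0.0269]
eef_rot: [0.56, 0.429, 0.561, -0.433]
wrist_force: [4.0, -8.7, -6.1]
opening: 0.336
```

```bash
python3 -c "
from h import *
dr(); P=campose('top'); ctrl.camera('top'); look('top',['pad_top','pad'],P=P);P=campose('side'); ctrl.camera('side'); look('side',['pad_top','pad'],P=P)"
```

```text
t 11.95 pos [ 0.6153 -0.2006  0.0269] Ftool [6.1  1.71 9.4 ] open 0.336
draw 24.1 lat -0.08 dz 0.0 pull -9.41 Fz -6.07
rv [0.16 0.21 0.29]
top landmark_of pad_top 0.75 [ 6.871e-01 -2.170e-02 -3.000e-04]
top landmark_of pad_top 0.54 [ 0.5731 -0.0463  0.0849]
top landmark_of pad_top 0.43 [0.5407 0.067  0.1209]
top landmark_of pad 0.36 [0.5433 0.0693 0.1164]
side landmark_of pad_top 0.6 [0.5471 0.0696 0.1184]
side landmark_of pad 0.52 [0.549  0.0681 0.1215]
```

Caught at about 24 mm: the sear now resists a forward push. Take the load off, open and rise.

Emit:
carry_out(
  motion=[0,0,0,0,0,0.0015,1,0,0,0,0,0,0,-1,0,0,0,0,0,0,-1,0,0,0,0,0,0,-1,0,0,0,0,0,0,-1,0,0,0,0,0,0,-1,0,0,0,0,0,0,-1],
)

```text
time_s: 12.95
eef_pos: [0.6149, -0.2021, 0.0268]
eef_rot: [0.559, 0.43, 0.561, -0.434]
wrist_force: [0.0, -0.2, -0.1]
opening: 0.998
```

Emit:
carry_out(
  motion=[0,0,0,-0.02,0,0,-1,0,0,0,-0.035,0,0,-1,0,0,0,-0.04,0,0,-1,0,0,0,-0.04,0,0,-1,0,0,0,-0.025,0,0,-1,0,0,0,-0.01,0,0,-1,0,0,0,0,0,0,-1],
)

```text
time_s: 13.65
eef_pos: [0.6144, -0.201, 0.2008]
eef_rot: [0.557, 0.429, 0.563, -0.434]
wrist_force: [-0.2, 0.1, -0.3]
opening: 0.999
```

```bash
python3 - <<'E'
from h import *
P=campose('wrist'); im=ctrl.camera('wrist'); cv2.imwrite('pics/w5.png',im)
look('wrist',['knob_center','knob','pad_top'],P=P); st()
plan([.48,.30,.20],96.8)
E
```

```text
wrist landmark_of knob_center 0.97 [ 0.6166 -0.2017  0.0846]
wrist landmark_of knob 0.7 [ 0.6118 -0.1883  0.0849]
t 13.85 pos [ 0.6125 -0.2001  0.1968] Ftool [-0.5   0.33  0.62] open 0.999
pos [ 0.6125 -0.2001  0.1968] d [-0.1325  0.5001  0.0032] rv [-82.04  -0.91   0.42] rows 12
[-6.84, -0.08, 0.04, 0.0, -0.0001, -0.0431]
[-6.84, -0.08, 0.04, -0.0, 0.0051, -0.0428]
[-6.84, -0.08, 0.04, -0.0001, 0.0101, -0.0419]
[-6.84, -0.08, 0.04, -0.0001, 0.015, -0.0404]
[-6.84, -0.08, 0.04, -0.0002, 0.0198, -0.0383]
[-6.84, -0.08, 0.04, -0.0002, 0.0242, -0.0357]
[-6.84, -0.08, 0.04, -0.0002, 0.0282, -0.0326]
[-6.84, -0.08, 0.04, -0.0003, 0.0319, -0.029]
[-6.84, -0.08, 0.04, -0.0003, 0.0351, -0.025]
[-6.84, -0.08, 0.04, -0.0003, 0.0379, -0.0206]
[-6.84, -0.08, 0.04, -0.0003, 0.0401, -0.0159]
[-6.84, -0.08, 0.04, -0.0003, 0.0417, -0.0111]
```

The knob is still 24 mm back, so the sear holds. Move over the rack.

Emit:
carry_out(
  motion=[-6.84,-0.08,0,0,0,-0.043,-1,-6.84,-0.08,0,0,0.005,-0.043,-1,-6.84,-0.08,0,0,0.01,-0.042,-1,-6.84,-0.08,0,0,0.015,-0.04,-1,-6.84,-0.08,0,0,0.02,-0.038,-1,-6.84,-0.08,0,0,0.024,-0.036,-1,-6.84,-0.08,0,0,0.028,-0.033,-1,-6.84,-0.08,0,0,0.032,-0.029,-1,-6.84,-0.08,0,0,0.035,-0.025,-1,-6.84,-0.08,0,0,0.038,-0.02,-1],
)

```text
time_s: 14.85
eef_pos: [0.4813, 0.2241, 0.1793]
eef_rot: [0.694, 0.028, 0.719, -0.031]
wrist_force: [0.2, 0.0, -1.0]
opening: 1.001
```

Emit:
carry_out(
  motion=[-6.84,-0.08,0,0,0.04,-0.016,-1,-6.84,0,0,0,0.042,-0.011,-1,0,0,0,0,0.025,-0.004,-1,0,0,0,0,0.015,0,-1,0,0,0,0,0,0,-1,0,0,0,0,0,0,-1,0,0,0,0,0,0,-1],
)

```text
time_s: 15.55
eef_pos: [0.434, 0.352, 0.1683]
eef_rot: [0.685, -0.064, 0.723, 0.06]
wrist_force: [-0.3, -0.2, 1.0]
opening: 0.999
```

```bash
python3 - <<'E'
from h import *
P=campose('wrist'); im=ctrl.camera('wrist'); cv2.imwrite('pics/w6.png',im)
look('wrist',['lens_center','lens','rack','edged_lens','lens_seat','pad_top','tester'],P=P); st()
plan([.470,.3455,.10],96.8)
E
```

```text
wrist landmark_of lens_center 0.58 [0.4342 0.461  0.0392]
wrist landmark_of lens_center 0.55 [0.4723 0.3433 0.047 ]
wrist landmark_of lens_center 0.48 [ 7.506e-01  1.599e-01 -4.000e-04]
wrist landmark_of lens 0.86 [0.4301 0.4629 0.0015]
wrist landmark_of lens 0.75 [0.4696 0.3391 0.0103]
wrist landmark_of rack 0.95 [0.51   0.3506 0.0033]
wrist landmark_of edged_lens 0.78 [0.5574 0.358  0.017 ]
wrist landmark_of lens_seat 0.95 [0.5241 0.1419 0.0843]
wrist landmark_of tester 0.77 [0.5581 0.0066 0.0039]
t 15.95 pos [0.4346 0.3526 0.1695] Ftool [-0.29 -0.28  0.12] open 1.002
pos [0.4346 0.3526 0.1695] d [ 0.0354 -0.0071 -0.0695] rv [ 3.32 -2.98  0.08] rows 2
[1.66, -1.49, 0.04, 0.0338, -0.0066, 0.0186]
[1.66, -1.49, 0.04, 0.0343, -0.0061, 0.0179]
```

View pics/w6.png

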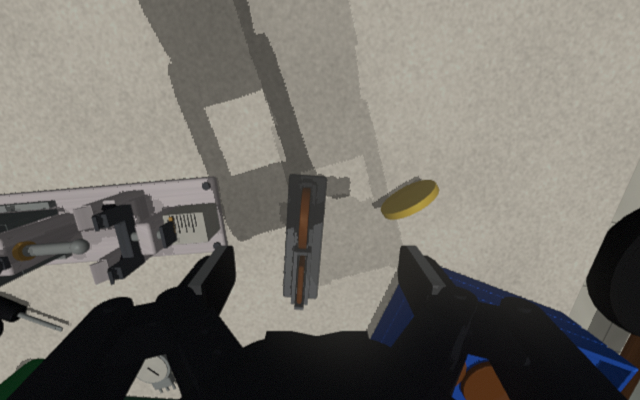

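Wrist view: the brown lens is edge-on at pixel (305,215), the edged lens at (300,280) and the yellow look-alike to the right. The cradle V is at (120,240). Go above the lens.

Emit:
carry_out(
  motion=[1.0,-1,0,0.015,-0.004,0.015,-1,1.0,-1,0,0.015,-0.003,0.012,-1,1.0,-1,0,0.015,-0.002,0.008,-1,0,0,0,0.008,0,0.003,-1,0,0,0,0,0,0,-1,0,0,0,0,0,0,-1],
)

```text
time_s: 16.55
eef_pos: [0.4747, 0.3497, 0.1158]
eef_rot: [0.708, -0.043, 0.704, 0.043]
wrist_force: [0.2, -0.6, -0.2]
opening: 1.0
```

```bash
python3 - <<'E'
from h import *
P=campose('wrist'); im=ctrl.camera('wrist'); K=np.array(ctrl.camera_params('wrist')['mtx'])
look('wrist',['lens_center','lens','rack','edged_lens','lens_seat','pad_top'],P=P); st()
def ground(mask,z):
    v,u=np.nonzero(mask); r=np.linalg.inv(K)@np.stack([u,v,np.ones(len(u))]); r=P[:3,:3]@r; return (P[:3,3:]+r*(z-P[2,3])/r[2])[:2].T
for t,z in (('rack',.034),('lens',.08)):
    for d in ctrl.trace('wrist',t)[:2]:
        g=ground(d['pixels'],z).astype(np.float32); print(t,d['conf'],len(g),cv2.minAreaRect(g*1000))
plan([.470,.3455,.10],96.8)
E
```

```text
wrist landmark_of lens_center 0.58 [0.4308 0.4595 0.0374]
wrist landmark_of lens 0.77 [0.4308 0.46   0.0014]
wrist landmark_of lens 0.59 [0.4732 0.3406 0.0117]
wrist landmark_of rack 0.66 [0.512  0.3487 0.0016]
wrist landmark_of edged_lens 0.6 [0.4732 0.3408 0.0109]
wrist landmark_of edged_lens 0.57 [0.556  0.3554 0.014 ]
wrist landmark_of lens_seat 0.83 [0.5214 0.1415 0.0833]
wrist landmark_of pad_top 0.4 [ 0.6923 -0.0262  0.0015]
t 16.9 pos [0.4749 0.3498 0.116 ] Ftool [0.16 0.25 0.54] open 1.002
rack 0.72 5498 ((511.995849609375, 348.3808288574219), (176.30084228515625, 45.42473220825195), 5.773859024047852)
lens 0.89 2417 ((426.04351806640625, 441.40423583984375), (29.32899284362793, 61.16099166870117), 34.84606170654297)
lens 0.64 803 ((462.4134216308594, 343.159423828125), (62.80830001831055, 9.63403606414795), 6.345322608947754)
pos [0.4748 0.3497 0.1158] d [-0.0048 -0.0042 -0.0158] rv [ 0.21  0.34 -0.02] rows 1
[0.21, 0.34, -0.02, 0.0158, -0.0036, -0.0054]
```

```bash
python3 - <<'E'
from h import *
plan([.4695,.3439,.013],96.2,6)
E
```

```text
pos [0.4748 0.3497 0.1158] d [-0.0053 -0.0058 -0.1028] rv [ 0.81  0.34 -0.02] rows 6
[0.13, 0.06, -0.0, 0.0171, -0.0009, -0.0011]
[0.13, 0.06, -0.0, 0.0171, -0.0009, -0.0011]
[0.13, 0.06, -0.0, 0.0171, -0.0009, -0.0011]
[0.13, 0.06, -0.0, 0.0171, -0.0009, -0.001]
[0.13, 0.06, -0.0, 0.0171, -0.0009, -0.001]
[0.13, 0.06, -0.0, 0.0171, -0.0009, -0.001]
```

Emit:
carry_out(
  motion=[0.2,0.1,0,0.006,-0.002,-0.002,0,0.2,0.1,0,0.006,-0.002,-0.002,0,0.2,0.1,0,0.006,-0.001,-0.001,0,0.2,0,0,0,0,0,0,0,0,0,0,0,0,0,0,0,0,0,0,0,0],
)

```text
time_s: 17.6
eef_pos: [0.4694, 0.3433, 0.0955]
eef_rot: [0.706, -0.038, 0.707, 0.038]
wrist_force: [-0.6, -0.2, -0.2]
opening: 0.497
```

```bash
python3 - <<'E'
from h import *
P=campose('wrist'); im=ctrl.camera('wrist'); cv2.imwrite('pics/w7.png',im); st()
plan([.4695,.3439,.013],96.2,6)
E
```

```text
t 17.65 pos [0.4696 0.3434 0.0956] Ftool [-0.12 -0.72 -0.64] open 0.498
pos [0.4696 0.3434 0.0956] d [-0.0001  0.0005 -0.0826] rv [-0.07 -0.06  0.  ] rows 6
[-0.01, -0.01, 0.0, 0.0138, 0.0001, 0.0]
[-0.01, -0.01, 0.0, 0.0138, 0.0001, 0.0]
[-0.01, -0.01, 0.0, 0.0138, 0.0001, 0.0]
[-0.01, -0.01, 0.0, 0.0138, 0.0001, 0.0]
[-0.01, -0.01, 0.0, 0.0138, 0.0001, 0.0]
[-0.01, -0.01, 0.0, 0.0138, 0.0001, 0.0]
```

View pics/w7.png

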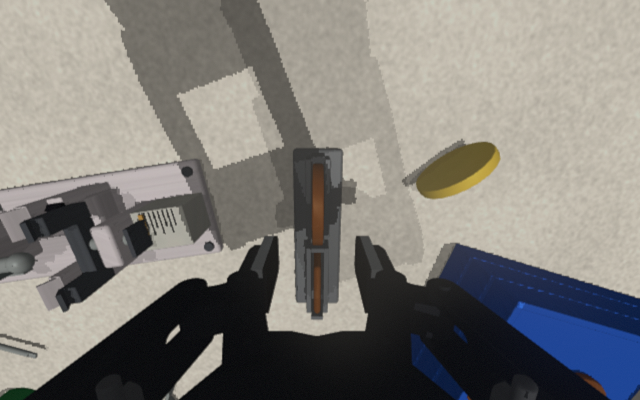

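The lens is vertical and centred at column 317, and its ends match the predicted rows. Descend.

Emit:
carry_out(
  motion=[0,0,0,0.015,0,0,0,0,0,0,0.018,0,0,0,0,0,0,0.018,0,0,0,0,0,0,0.015,0,0,0,0,0,0,0.009,0,0,0,0,0,0,0.005,0,0,0,0,0,0,0.002,0,0,0,0,0,0,0,0,0,0],
)

```text
time_s: 18.45
eef_pos: [0.4698, 0.3437, 0.0075]
eef_rot: [0.706, -0.038, 0.706, 0.038]
wrist_force: [0.3, 0.1, 0.1]
opening: 0.502
```

```bash
python3 - <<'E'
from h import *
st()
plan([.4695,.3439,.013],96.2,1)
E
```

```text
t 18.45 pos [0.4698 0.3437 0.0075] Ftool [-0.13  0.11  0.33] open 0.502
pos [0.4698 0.3437 0.0075] d [-0.0003  0.0002  0.0055] rv [-0.05  0.02 -0.02] rows 1
[-0.05, 0.02, -0.02, -0.0055, 0.0002, -0.0003]
```

Emit:
carry_out(
  motion=[0,0,0,-0.005,0,0,0,0,0,0,0,0,0,0,0,0,0,0,0,0,1,0,0,0,0,0,0,1,0,0,0,0,0,0,1,0,0,0,0,0,0,1,0,0,0,0,0,0,1],
)

```text
time_s: 19.15
eef_pos: [0.472, 0.3448, 0.016]
eef_rot: [0.708, -0.037, 0.704, 0.039]
wrist_force: [-0.3, 0.2, -0.6]
opening: 0.094
```

```bash
python3 - <<'E'
from h import *
st()
E
```

```text
t 19.15 pos [0.472  0.3448 0.016 ] Ftool [ 0.59  0.26 -0.27] open 0.094
```

Lens gripped (8 mm). Lift and move above the cradle.

Emit:
carry_out(
  motion=[0,0,0,-0.01,0,0,1,0,0,0,-0.02,0,0,1,0,0,0,-0.03,0,0,1,0,0,0,-0.04,0,0,1,0,0,0,-0.035,0,0,1,0,0,0,-0.015,0,0,1,0,0,0,0,0,0,1],
)

```text
time_s: 19.85
eef_pos: [0.4699, 0.3438, 0.1738]
eef_rot: [0.707, -0.037, 0.705, 0.038]
wrist_force: [0.2, -0.0, 0.1]
opening: 0.088
```

```bash
python3 - <<'E'
from h import *
st(); plan([.523,.16,.165],104.7,7)
E
```

```text
t 19.85 pos [0.4699 0.3438 0.1738] Ftool [-0.05 -0.03  0.16] open 0.088
pos [0.4699 0.3438 0.1738] d [ 0.0531 -0.1838 -0.0088] rv [-8.54  0.17 -0.06] rows 7
[-1.22, 0.02, -0.01, 0.0012, -0.0269, 0.0047]
[-1.22, 0.02, -0.01, 0.0012, -0.027, 0.0041]
[-1.22, 0.02, -0.01, 0.0012, -0.0271, 0.0036]
[-1.22, 0.02, -0.01, 0.0012, -0.0272, 0.003]
[-1.22, 0.02, -0.01, 0.0012, -0.0272, 0.0024]
[-1.22, 0.02, -0.01, 0.0012, -0.0273, 0.0018]
[-1.22, 0.02, -0.01, 0.0012, -0.0273, 0.0013]
```

Emit:
carry_out(
  motion=[-1.22,0,0,0,-0.027,0.005,1,-1.22,0,0,0,-0.029,0.004,1,-1.22,0,0,0,-0.029,0.004,1,-1.22,0,0,0,-0.029,0.003,1,-1.22,0,0,0,-0.025,0.002,1,-1.22,0,0,0,-0.018,0.002,1,-1.22,0,0,0,-0.01,0.001,1,0,0,0,0,-0.004,0,1,0,0,0,0,0,0,1,0,0,0,0,0,0,1],
)

```text
time_s: 20.85
eef_pos: [0.5151, 0.1724, 0.1662]
eef_rot: [0.698, -0.092, 0.704, 0.093]
wrist_force: [0.5, 0.6, -0.7]
opening: 0.093
```

```bash
python3 - <<'E'
from h import *
P=campose('wrist'); im=ctrl.camera('wrist'); cv2.imwrite('pics/w8.png',im)
look('wrist',['lens_seat','pad_top','pad','tester','knob_center','lens_center','lens'],P=P)
P=campose('top'); ctrl.camera('top'); look('top',['lens_seat','lens_center','knob_center'],P=P)
st(); plan([.523,.1435,.13],104.7,1)
E
```

```text
wrist landmark_of lens_seat 0.71 [0.5231 0.1456 0.0829]
wrist landmark_of pad_top 0.59 [0.5439 0.0664 0.1224]
wrist landmark_of pad 0.8 [0.5438 0.0701 0.1163]
wrist landmark_of pad 0.67 [ 0.6915 -0.0263  0.0017]
wrist landmark_of tester 0.74 [0.5616 0.0034 0.0036]
wrist landmark_of tester 0.6 [ 0.8118 -0.0066 -0.0035]
wrist landmark_of lens_center 0.9 [0.4301 0.4608 0.036 ]
wrist landmark_of lens 0.96 [0.5148 0.171  0.159 ]
wrist landmark_of lens 0.71 [4.280e-01 4.653e-01 1.000e-04]
top landmark_of lens_seat 0.67 [0.5175 0.1471 0.0779]
top landmark_of lens_center 0.63 [0.4283 0.4639 0.0385]
top landmark_of knob_center 0.43 [ 0.6115 -0.2003  0.0848]
top landmark_of knob_center 0.36 [0.546  0.0686 0.1192]
t 21.45 pos [0.5157 0.1722 0.1668] Ftool [0.83 0.81 0.03] open 0.094
pos [0.5157 0.1722 0.1668] d [ 0.0073 -0.0287 -0.0368] rv [ 0.4  -0.34 -0.14] rows 1
[0.4, -0.34, -0.14, 0.0367, -0.0297, -0.0002]
```

View pics/w8.png

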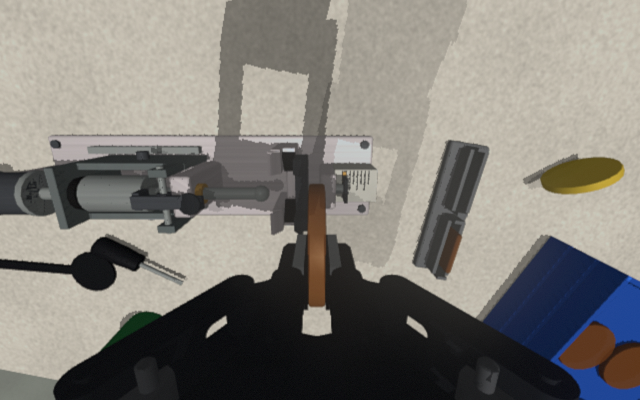

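Emit:
carry_out(
  motion=[0.1,-0.1,0,0.01,-0.01,0,1,0.1,-0.1,0,0.012,-0.009,0,1,0.1,0,0,0.012,-0.006,0,1,0,0,0,0.006,-0.003,0,1,0,0,0,0.003,0,0,1,0,0,0,0,0,0,1,0,0,0,0,0,0,1],
)

```text
time_s: 22.15
eef_pos: [0.5223, 0.1417, 0.1181]
eef_rot: [0.699, -0.09, 0.703, 0.091]
wrist_force: [0.6, -0.5, -0.4]
opening: 0.093
```

```bash
python3 - <<'E'
from h import *
P=campose('wrist'); im=ctrl.camera('wrist'); cv2.imwrite('pics/w9.png',im)
look('wrist',['lens_seat','pad_top','pad','tester','lens_center','lens'],P=P)
st(); plan([.5225,.144,.12],104.7,1)
c=cv2.resize(im[130:320,230:430],None,fx=4,fy=3.15,interpolation=2); c=np.clip(255*(c/255.)**.6,0,255).astype(np.uint8); cv2.imwrite('pics/c9.png',c)
E
```

```text
wrist landmark_of lens_seat 0.74 [0.5221 0.1479 0.0837]
wrist landmark_of pad_top 0.92 [0.5426 0.0648 0.1239]
wrist landmark_of pad_top 0.67 [0.5244 0.145  0.0847]
wrist landmark_of pad 0.56 [0.5414 0.0668 0.115 ]
wrist landmark_of pad 0.54 [0.5204 0.1411 0.1114]
wrist landmark_of tester 0.89 [0.5623 0.006  0.0013]
wrist landmark_of lens 0.85 [0.5202 0.1399 0.1143]
wrist landmark_of lens 0.66 [0.4295 0.4626 0.0026]
t 22.5 pos [0.5225 0.1419 0.1186] Ftool [0.29 0.37 0.21] open 0.096
pos [0.5225 0.1419 0.1186] d [-0.      0.0021  0.0014] rv [ 0.   -0.25 -0.15] rows 1
[0.0, -0.25, -0.15, -0.0014, 0.0021, 0.0005]
```

View pics/c9.png

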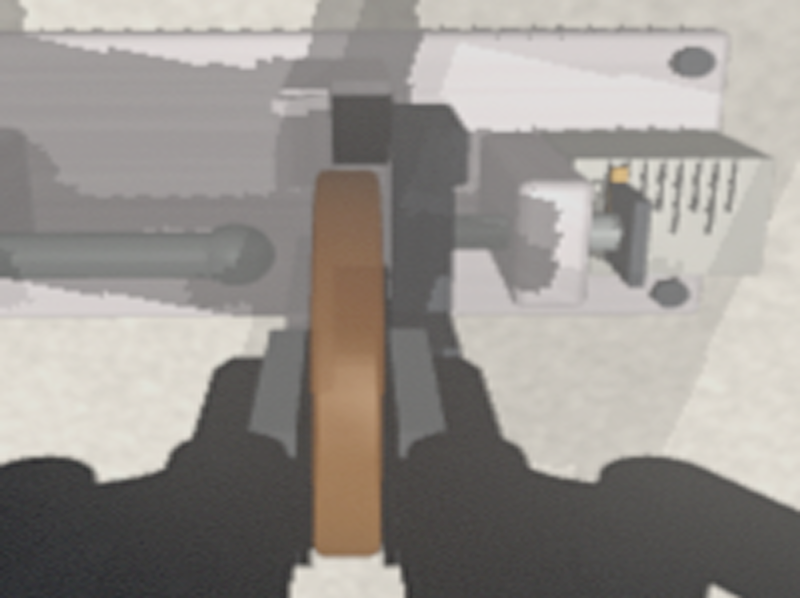

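Crop: the lens is centred at column 317 and the 13 mm V/gap at column 320.4, so the lens must move about 3 mm along +tool y (tester +x). The striker axis is at row 210 against a predicted 208, so about +1 mm along tool z.

Emit:
carry_out(
  motion=[0,-0.2,-0.1,0,0.003,0.001,1,0,0,0,0,0,0,1,0,0,0,0,0,0,1],
)

```text
time_s: 22.8
eef_pos: [0.5229, 0.1456, 0.119]
eef_rot: [0.701, -0.09, 0.701, 0.091]
wrist_force: [0.8, -0.6, -0.7]
opening: 0.092
```

```bash
python3 - <<'E'
from h import *
P=campose('wrist'); im=ctrl.camera('wrist'); cv2.imwrite('pics/w10.png',im)
a=cv2.imread('pics/w9.png')
for n,i in (('w9',a),('w10',im)):
    print(n,'V row',i[168,300:345].mean(1).astype(int).tolist()); print(' lens',i[200,296:345,2].astype(int).tolist())
st(); plan([.5217,.1448,.118],104.7,1)
E
```

```text
w9 V row [102, 92, 90, 87, 87, 87, 86, 87, 86, 88, 89, 88, 79, 44, 39, 42, 42, 42, 41, 42, 43, 43, 41, 41, 42, 42, 43, 42, 48, 50, 50, 49, 50, 50, 49, 51, 51, 51, 52, 52, 52, 52, 51, 50, 69]
 lens [92, 92, 93, 93, 93, 93, 92, 92, 92, 92, 93, 89, 75, 84, 85, 86, 84, 84, 85, 85, 85, 85, 84, 83, 83, 83, 84, 84, 80, 77, 86, 74, 48, 48, 49, 49, 48, 48, 48, 46, 48, 48, 48, 51, 49, 49, 48, 58, 73]
w10 V row [96, 87, 86, 86, 87, 88, 89, 87, 75, 44, 39, 40, 40, 39, 40, 39, 41, 40, 39, 41, 40, 39, 42, 42, 46, 48, 48, 49, 49, 48, 50, 49, 50, 49, 50, 51, 50, 51, 52, 51, 56, 100, 179, 201, 201]
 lens [91, 91, 91, 90, 91, 91, 92, 92, 91, 91, 90, 87, 75, 83, 84, 84, 85, 85, 83, 83, 84, 83, 83, 84, 82, 83, 82, 79, 73, 57, 47, 48, 47, 46, 49, 47, 47, 48, 50, 48, 48, 48, 47, 58, 75, 77, 76, 74, 75]
t 22.85 pos [0.5229 0.1456 0.119 ] Ftool [-0.1  -0.07  0.35] open 0.092
pos [0.5229 0.1456 0.119 ] d [-0.0012 -0.0008 -0.001 ] rv [ 0.02  0.01 -0.04] rows 1
[0.02, 0.01, -0.04, 0.001, -0.0005, -0.0014]
```

V and lens centre both now lie at column 316. Lower.

Emit:
carry_out(
  motion=[0,0,0,0.007,0,-0.0006,1,0,0,0,0.007,0,-0.0006,1,0,0,0,0.007,0,0,1,0,0,0,0.007,0,0,1],
)

```text
time_s: 23.25
eef_pos: [0.5221, 0.1452, 0.0894]
eef_rot: [0.702, -0.09, 0.701, 0.091]
wrist_force: [-0.7, -0.0, -0.8]
opening: 0.092
```

```bash
python3 - <<'E'
from h import *
st(); plan([.5225,.1455,.054],104.7,1)
E
```

```text
t 23.25 pos [0.5221 0.1452 0.0894] Ftool [ 0.81  0.15 -0.68] open 0.092
pos [0.5221 0.1452 0.0894] d [ 0.0004  0.0003 -0.0354] rv [ 0.02  0.08 -0.03] rows 1
[0.02, 0.08, -0.03, 0.0354, 0.0001, 0.0004]
```

Emit:
carry_out(
  motion=[0,0,0,0.006,0,0,1,0,0,0,0.006,0,0,1,0,0,0,0.006,0,0,1,0,0,0,0.003,0,0,1],
)

```text
time_s: 23.65
eef_pos: [0.5209, 0.1451, 0.0648]
eef_rot: [0.701, -0.09, 0.702, 0.091]
wrist_force: [0.3, 0.8, 0.4]
opening: 0.093
```

```bash
python3 - <<'E'
from h import *
st(); plan([.5225,.1455,.054],104.7,1)
E
```

```text
t 23.65 pos [0.5209 0.1451 0.0648] Ftool [-0.38  0.72  0.54] open 0.093
pos [0.5209 0.1451 0.0648] d [ 0.0016  0.0004 -0.0108] rv [ 0.01 -0.08 -0.06] rows 1
[0.01, -0.08, -0.06, 0.0108, 0.0, 0.0016]
```

Emit:
carry_out(
  motion=[0,0,0,0.002,0,0.001,1,0,0,0,0.002,0,0,1,0,0,0,0.002,0,0,1],
)

```text
time_s: 23.95
eef_pos: [0.5222, 0.1454, 0.0583]
eef_rot: [0.701, -0.09, 0.702, 0.091]
wrist_force: [-0.1, 0.3, -0.3]
opening: 0.095
```

```bash
python3 -c "
from h import *
st()"
```

```text
t 23.95 pos [0.5222 0.1454 0.0583] Ftool [ 0.25  0.33 -0.01] open 0.095
```

Emit:
carry_out(
  motion=[0,0,0,0.002,0,0,1,0,0,0,0.002,0,0,1],
)

```text
time_s: 24.15
eef_pos: [0.5229, 0.1454, 0.0546]
eef_rot: [0.701, -0.09, 0.701, 0.091]
wrist_force: [1.3, 0.7, 3.4]
opening: 0.092
```

```bash
python3 -c "
from h import *
st()"
```

```text
t 24.15 pos [0.5229 0.1454 0.0546] Ftool [-3.43  0.33  1.38] open 0.092
```

Emit:
carry_out(
  motion=[0,0,0,0.0015,0,0,1,0,0,0,0.0015,0,0,1],
)

```text
time_s: 24.35
eef_pos: [0.5241, 0.1456, 0.0535]
eef_rot: [0.702, -0.09, 0.7, 0.091]
wrist_force: [-8.6, -0.8, 18.4]
opening: 0.095
```

```bash
python3 -c "
from h import *
st()"
```

```text
t 24.35 pos [0.5241 0.1456 0.0535] Ftool [-18.44   1.38  -8.51] open 0.095
```

Emit:
carry_out(
  motion=[0,0,0,-0.0005,0,0,1,0,0,0,0,0,0,0.55,0,0,0,0,0,0,0.55,0,0,0,0,0,0,0.55,0,0,0,0,0,0,0.55],
)

```text
time_s: 24.85
eef_pos: [0.5238, 0.1455, 0.0539]
eef_rot: [0.702, -0.09, 0.701, 0.091]
wrist_force: [0.2, 0.4, 0.3]
opening: 0.226
```

```bash
python3 -c "
from h import *
st(); plan([.5225,.1455,.054],104.7,1)"
```

```text
t 24.85 pos [0.5238 0.1455 0.0539] Ftool [-0.32  0.28  0.31] open 0.226
pos [0.5238 0.1455 0.0539] d [-0.0013 -0.      0.0001] rv [ 0.03  0.11 -0.01] rows 1
[0.03, 0.11, -0.01, -0.0002, 0.0003, -0.0012]
```

Emit:
carry_out(
  motion=[0,0,0,-0.006,0,0,0.55,0,0,0,-0.01,0,0,0.55,0,0,0,-0.015,0,0,0.55,0,0,0,-0.02,0,0,0.55,0,0,0,-0.025,0,0,0.55,0,0,0,-0.025,0,0,0.8,0,0,0,-0.01,0,0,1,0,0,0,0,0,0,1,0,0,0,0,0,0,1],
)

```text
time_s: 25.75
eef_pos: [0.5234, 0.1454, 0.1727]
eef_rot: [0.702, -0.09, 0.7, 0.091]
wrist_force: [-0.4, -0.7, -0.8]
opening: 0.004
```

```bash
python3 - <<'E'
from h import *
P=campose('wrist'); im=ctrl.camera('wrist'); cv2.imwrite('pics/w11.png',im)
look('wrist',['lens_center','lens','pad_top','pad','lens_seat'],P=P)
P=campose('side'); im=ctrl.camera('side'); look('side',['lens_center','pad_top'],P=P); st()
plan([.5428,.0675,.13],104.7,5)
E
```

```text
wrist landmark_of lens_center 0.9 [0.4307 0.4592 0.0369]
wrist landmark_of lens 0.66 [0.5248 0.1434 0.0498]
wrist landmark_of lens 0.62 [0.4303 0.4643 0.003 ]
wrist landmark_of pad_top 0.7 [0.5423 0.0631 0.123 ]
wrist landmark_of pad 0.94 [0.5434 0.0693 0.1135]
wrist landmark_of lens_seat 0.92 [0.5241 0.1449 0.0842]
side landmark_of lens_center 0.64 [0.5252 0.1459 0.084 ]
side landmark_of lens_center 0.58 [0.4293 0.459  0.0409]
side landmark_of pad_top 0.38 [0.5445 0.069  0.1219]
t 26.2 pos [0.5233 0.1454 0.1723] Ftool [-0.36  0.16 -1.26] open 0.001
pos [0.5233 0.1454 0.1723] d [ 0.0195 -0.0779 -0.0423] rv [ 0.02  0.12 -0.01] rows 5
[0.0, 0.02, -0.0, 0.0085, -0.0161, -0.0002]
[0.0, 0.02, -0.0, 0.0085, -0.0161, -0.0002]
[0.0, 0.02, -0.0, 0.0085, -0.0161, -0.0002]
[0.0, 0.02, -0.0, 0.0085, -0.0161, -0.0002]
[0.0, 0.02, -0.0, 0.0085, -0.0161, -0.0002]
```

The lens reads seated (lowest point 50 mm, centre at 84 to 85 mm). Now over the pad at about (0.5435, 0.0675), fingers shut.

Emit:
carry_out(
  motion=[0,0,0,0,-0.016,0,1,0,0,0,0,-0.02,0,1,0,0,0,0.01,-0.02,0,1,0,0,0,0.015,-0.015,0,1,0,0,0,0.015,-0.006,0,1,0,0,0,0.015,-0.002,0,1,0,0,0,0.008,0,0,1,0,0,0,0,0,0,1,0,0,0,0,0,0,1],
)

```text
time_s: 27.1
eef_pos: [0.545, 0.0602, 0.1044]
eef_rot: [0.702, -0.09, 0.701, 0.09]
wrist_force: [-0.6, 0.3, 0.6]
opening: -0.002
```

```bash
python3 - <<'E'
from h import *
P=campose('wrist'); im=ctrl.camera('wrist'); cv2.imwrite('pics/w12.png',im)
look('wrist',['pad_top','pad'],P=P)
st()
plan([.5435,.0675,.088],104.7,1)
c=cv2.resize(im[130:330,190:440],None,fx=3.2,fy=3,interpolation=2); c=np.clip(255*(c/255.)**.6,0,255).astype(np.uint8); cv2.imwrite('pics/c12.png',c)
E
```

```text
wrist landmark_of pad_top 0.55 [0.5436 0.0666 0.1209]
wrist landmark_of pad 0.83 [0.5399 0.0657 0.1159]
t 27.25 pos [0.5454 0.0605 0.1052] Ftool [-0.06  0.17 -0.85] open 0.001
pos [0.5454 0.0605 0.1052] d [-0.0019  0.007  -0.0172] rv [-0.02  0.12  0.06] rows 1
[-0.02, 0.12, 0.06, 0.0172, 0.0072, -0.0001]
```

View pics/c12.png

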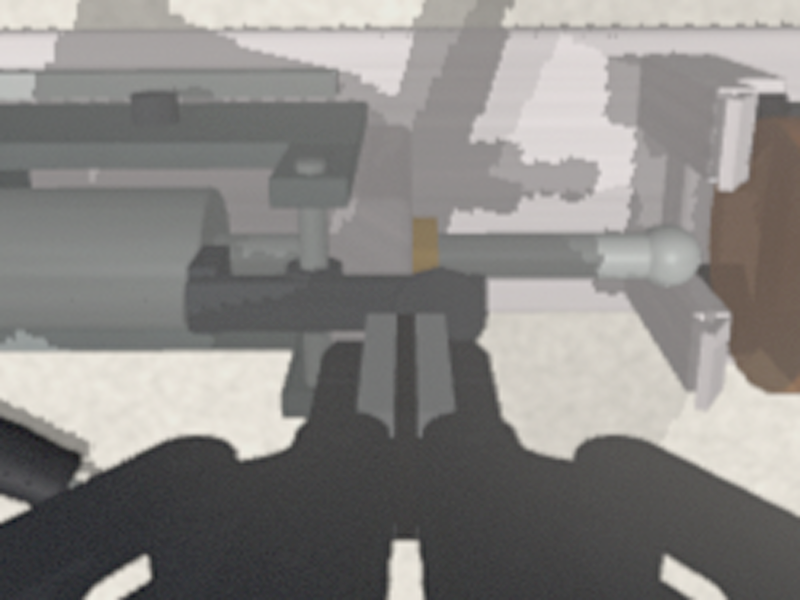

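The pad centre is at crop x≈442 and the fingers at 405, so +7 mm along tool y, which agrees with the network. Correct that and come down.

Emit:
carry_out(
  motion=[0,0.1,0,0,0.007,0,1,0,0,0,0.006,0,0,1,0,0,0,0.006,0,0,1,0,0,0,0.003,0,0,1,0,0,0,0,0,0,1],
)

```text
time_s: 27.75
eef_pos: [0.5445, 0.0689, 0.0906]
eef_rot: [0.702, -0.092, 0.7, 0.09]
wrist_force: [0.2, -1.0, 0.8]
opening: -0.005
```

```bash
python3 -c "
from h import *
st(); plan([.5435,.0675,.082],104.7,1)"
```

```text
t 27.75 pos [0.5445 0.0689 0.0906] Ftool [-0.81 -1.04 -0.02] open -0.005
pos [0.5445 0.0689 0.0906] d [-0.001  -0.0014 -0.0086] rv [0.09 0.19 0.12] rows 1
[0.09, 0.19, 0.12, 0.0086, -0.001, -0.0014]
```

Emit:
carry_out(
  motion=[0,0,0,0.003,-0.001,-0.0007,1,0,0,0,0.003,0,0,1,0,0,0,0.003,0,0,1],
)

```text
time_s: 28.05
eef_pos: [0.5445, 0.0679, 0.0822]
eef_rot: [0.703, -0.091, 0.7, 0.091]
wrist_force: [-7.2, 3.6, 19.2]
opening: 0.003
```

```bash
python3 -c "
from h import *
st()"
```

```text
t 28.05 pos [0.5445 0.0679 0.0822] Ftool [-19.19   5.23  -5.94] open 0.003
```

Emit:
carry_out(
  motion=[0,0,0,0.0025,0,0,1,0,0,0,0.0025,0,0,1],
)

```text
time_s: 28.25
eef_pos: [0.5444, 0.0688, 0.0805]
eef_rot: [0.702, -0.091, 0.7, 0.091]
wrist_force: [-9.2, 1.5, 18.1]
opening: -0.001
```

```bash
python3 -c "
from h import *
st()"
```

```text
t 28.25 pos [0.5444 0.0688 0.0805] Ftool [-18.12   3.79  -8.41] open -0.001
```

```bash
python3 - <<'E'
from h import *
st()
for n in('side','top','wrist'):
    P=campose(n); im=ctrl.camera(n); cv2.imwrite(f'pics/{n}13.png',im); look(n,['knob_center','pad_top','lens_center'],P=P)
st()
E
```

```text
t 28.25 pos [0.5444 0.0688 0.0805] Ftool [-18.12   3.79  -8.41] open -0.001
side landmark_of knob_center 0.68 [ 0.615  -0.2008  0.0899]
side landmark_of knob_center 0.54 [ 0.5978 -0.4417  0.    ]
side landmark_of lens_center 0.66 [0.5255 0.1448 0.0839]
side landmark_of lens_center 0.56 [0.43   0.4589 0.0402]
side landmark_of lens_center 0.52 [0.5146 0.3449 0.0027]
top landmark_of knob_center 0.58 [ 0.613  -0.2011  0.0883]
top landmark_of lens_center 0.59 [0.429  0.4609 0.0372]
wrist landmark_of pad_top 0.57 [0.5423 0.0684 0.1159]
wrist landmark_of lens_center 0.76 [0.5232 0.1453 0.085 ]
t 28.85 pos [0.5444 0.0688 0.0805] Ftool [-15.56   4.03  -6.66] open 0.001
```

Emit:
carry_out(
  motion=[0,0,0,0.002,0,0,1],
)

```text
time_s: 28.95
eef_pos: [0.5443, 0.0689, 0.0803]
eef_rot: [0.702, -0.091, 0.7, 0.091]
wrist_force: [-7.8, -0.5, 15.7]
opening: -0.001
```

```bash
python3 -c "
from h import *
st()"
```

```text
t 28.95 pos [0.5443 0.0689 0.0803] Ftool [-15.69   1.47  -7.6 ] open -0.001
```

Emit:
carry_out(
  motion=[0,0,0,0.002,0,0,1],
)

```text
time_s: 29.05
eef_pos: [0.5443, 0.069, 0.0801]
eef_rot: [0.702, -0.091, 0.7, 0.091]
wrist_force: [-9.3, -0.1, 15.4]
opening: 0.006
```

```bash
python3 -c "
from h import *
st()"
```

```text
t 29.05 pos [0.5443 0.069  0.0801] Ftool [-15.47   2.26  -8.99] open 0.006
```

Emit:
carry_out(
  motion=[0,0,0,0.003,0,-0.0008,1],
)

```text
time_s: 29.15
eef_pos: [0.5442, 0.0692, 0.0793]
eef_rot: [0.703, -0.091, 0.7, 0.091]
wrist_force: [-4.6, 3.8, 16.1]
opening: -0.002
```

```bash
python3 -c "
from h import *
st()"
```

```text
t 29.15 pos [0.5442 0.0692 0.0793] Ftool [-16.14   4.89  -3.38] open -0.002
```

Emit:
carry_out(
  motion=[0,0,0,0.003,0,-0.0015,1],
)

```text
time_s: 29.25
eef_pos: [0.5442, 0.0691, 0.0777]
eef_rot: [0.704, -0.091, 0.698, 0.091]
wrist_force: [2.3, 3.7, 4.2]
opening: -0.001
```

```bash
python3 -c "
from h import *
st(); P=campose('side'); ctrl.camera('side'); look('side',['knob_center','pad_top'],P=P)
P=campose('top'); ctrl.camera('top'); look('top',['knob_center'],P=P)"
```

```text
t 29.25 pos [0.5442 0.0691 0.0777] Ftool [-4.17  3.    3.19] open -0.001
side landmark_of knob_center 0.58 [ 0.6147 -0.1839  0.0868]
side landmark_of pad_top 0.63 [ 5.992e-01 -4.363e-01 -2.000e-04]
top landmark_of knob_center 0.51 [ 0.609  -0.185   0.0849]
```

The force collapsed to 4 N and the knob sprang forward about 17 mm (draw now about 7 mm): fired on the lens. Retreat to the earlier viewing pose (w11) to compare the pointer.

Emit:
carry_out(
  motion=[0,0,0,-0.015,0,0,1,0,0,0,-0.03,0,0,1,0,0,0,-0.03,0.005,0,1,0,0,0,-0.015,0.02,0,1,0,0,0,-0.005,0.025,0,1,0,0,0,0,0.02,0,1,0,0,0,0,0.01,0,1,0,0,0,0,0,0,1,0,0,0,0,0,0,1,0,0,0,0,0,0,1],
)

```text
time_s: 30.5
eef_pos: [0.5157, 0.1426, 0.1746]
eef_rot: [0.697, -0.092, 0.706, 0.088]
wrist_force: [-0.5, 0.7, -0.7]
opening: -0.001
```

```bash
python3 - <<'E'
from h import *
P=campose('wrist'); im=ctrl.camera('wrist'); cv2.imwrite('pics/w14.png',im); K=np.array(ctrl.camera_params('wrist')['mtx'])
look('wrist',['lens_center','lens','knob_center','pad_top','lens_seat','edged_lens'],P=P)
st(); plan([.5233,.1454,.1723],104.7,1)
Q=np.linalg.inv(P)
c=w(Q,[.506,.21,.06]); print('scale px',(K@c)[:2]/c[2])
for n in ('w9','w11','w14'):
    a=cv2.imread(f'pics/{n}.png').astype(int); b,g,r=a[...,0],a[...,1],a[...,2]
    m=(r-b>70)&(g-b>30)&(r-g<90); m[:150]=0; m[260:]=0; m[:,:318]=0; m[:,440:]=0
    v,u=np.nonzero(m); print(n,len(u),(u.mean(),v.mean()) if len(u) else '')
E
```

```text
wrist landmark_of lens_center 0.59 [0.4286 0.4569 0.036 ]
wrist landmark_of lens 0.77 [0.428  0.4647 0.0026]
wrist landmark_of lens 0.62 [0.5237 0.148  0.0466]
wrist landmark_of pad_top 0.94 [0.545  0.0671 0.1142]
wrist landmark_of lens_seat 0.74 [ 0.5736 -0.051   0.0868]
wrist landmark_of lens_seat 0.61 [0.5234 0.1427 0.0815]
wrist landmark_of edged_lens 0.64 [0.5599 0.3542 0.0151]
t 30.85 pos [0.5159 0.143  0.1749] Ftool [-0.13  0.55  0.43] open 0.001
pos [0.5159 0.143  0.1749] d [ 0.0074  0.0024 -0.0026] rv [-0.07 -0.66  0.19] rows 1
[-0.07, -0.66, 0.19, 0.0025, 0.0004, 0.0078]
scale px [378.8229619  192.19404263]
w9 97 (np.float64(330.4020618556701), np.float64(242.2164948453608))
w11 9 (np.float64(370.0), np.float64(170.0))
w14 9 (np.float64(374.8888888888889), np.float64(178.66666666666666))
```

```bash
python3 - <<'E'
from h import *
a,b=[cv2.imread(f'pics/{n}.png') for n in('w11','w14')]
for (u,v) in ((388,175),(395,190),(400,165),(388,205),(340,160)):
    t=a[v-9:v+10,u-9:u+10]; r=cv2.matchTemplate(b[v-20:v+35,u-25:u+26],t,cv2.TM_CCOEFF_NORMED); _,m,_,l=cv2.minMaxLoc(r); print((u,v),round(m,2),'shift',l[0]-16,l[1]-11)
c=[]
for i in(a,b):
    x=i.astype(int); m=(x[...,2]-x[...,0]>70)&(x[...,1]-x[...,0]>30)&(x[...,2]-x[...,1]<90); v,u=np.nonzero(m[160:190,355:400]); c.append((sorted(set(u+355)),sorted(set(v+160))))
print([[list(map(int,q)) for q in k] for k in c])
P=campose('top'); im=ctrl.camera('top'); look('top',['knob_center','lens_center','edged_lens','tin','lens_clock','driver','pen_pot'],P=P); st()
E
```

```text
(388, 175) 0.84 shift 0 9
(395, 190) 0.96 shift 0 8
(400, 165) 0.97 shift 0 8
(388, 205) 0.94 shift 1 7
(340, 160) 0.98 shift 1 8
[[[369, 370, 371], [169, 170, 171]], [[374, 375, 376], [177, 178, 179, 180]]]
top landmark_of knob_center 0.38 [ 0.6043 -0.1846  0.0827]
top landmark_of lens_center 0.56 [0.4307 0.4652 0.0398]
top landmark_of lens_center 0.22 [ 0.6102 -0.1834  0.0853]
top landmark_of tin 0.68 [ 4.033e-01 -4.140e-01  2.000e-04]
top landmark_of lens_clock 0.6 [ 0.7436  0.161  -0.0025]
top landmark_of driver 0.48 [ 0.6889 -0.0222 -0.0019]
top landmark_of pen_pot 0.67 [ 0.8147 -0.0065  0.    ]
top landmark_of pen_pot 0.28 [ 0.5104  0.3503 -0.0014]
t 31.25 pos [0.5158 0.1434 0.175 ] Ftool [-0.7  -0.76  0.93] open -0.002
```

```bash
python3 -c "
from h import *
print(ctrl.hand_in())"
```

```text
the job is handed in; nothing more can be done
None
```

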